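# Set the retaining cap on a filter cell

### The job

Pull the instrument's tray out to its stop, then screw the knurled cap on the filter cell in the tray down (clockwise seen from above) until it bottoms out, and back it off a quarter turn. Finish while still gripping the cap there, with the tray fully out; do not let go at the end, and leave the loose things on the bench where they are.

Things in the scene. Friction and masses are not known exactly. Their poses are not given: they have to be found in the camera images.
- housing_front (a point): Middle of the lower front edge, on the bench, of the white box-shaped instrument housing fixed to the bench, 260 deep (x), 300 wide (y), 130 high, open at the front behind the tray's front panel. Its x axis points level into the housing, its y axis along the front: the tray slides out along its -x.
- tray_handle (a point): Middle of the horizontal bar handle on the tray's front panel: a round steel bar 10 thick, 120 long along the housing's y, on two posts 55 either side of the middle; its axis is 102 above the bench and 44 in front of the panel (39 free gap). The panel is 298 wide, its top edge 126 above the bench. Moves with the tray.
- tray (a joint): How far the tray is out, m: 0 is shut, 0.160 is its stop. Slides with about 2 N of friction and stays where it is left. The cap's axis is 128 behind the handle bar's axis and 78 behind the inside of the front panel; at the stop it is 82 in front of the housing's front edge. Two low mounts (under 42 above the bench) are fixed to the tray 108 either side of the cap.
- retaining_cap: Knurled aluminium cap, diameter 44, height 28, on the upright black tube (the filter cell, 41 across) in the middle of the tray, already started on its thread. Origin: centre of the cap on its axis, half-way up, 80 above the bench when fully home; moves with the tray and rises with the thread, but its axes do not turn with the cap. Under the housing's roof until the tray is out.
- cap_turn (a joint): How far the cap is unscrewed from fully home, rad: 0 is bottomed out (hard stop), it grows anticlockwise seen from above; right-hand thread, rising 4 mm per full turn; a quarter turn is 1.57. The cap starts between 2.0 and 3.6. Turning takes about 0.1 N m; it stays where it is left.
- cap_groove (a point): Middle of the short dark radial groove on the cap's flat top, 16.5 from the cap's axis; it goes round with the cap. When the cap is bottomed out the groove points along the housing's +x (to the back of the instrument).
- post: Loose steel post on a round foot 56 across, 100 high, beside the tray's path; origin at the centre of its underside. Leave it.
- lens_mount: Loose black lens ring on a post with round foot 50 across, 104 high, beside the tray's path; origin at the centre of its underside. Leave it.
- driver: Loose screwdriver lying on the bench; origin under its middle. Leave it.
- clamp_fork: Loose aluminium clamp bar 70 x 26 x 18 lying on the bench; origin at the centre of its underside. Leave it.
- lens_case: Loose flat lens case 60 x 60 x 27 on the bench; origin at the centre of its underside. Leave it.
- spare_cap: Loose spare cap, like the one on the filter cell (44 across, 28 high), on the bench; origin at the centre of its underside. Leave it.

How it is judged:
By the outcome, as a careful person would: the job done as asked, in the order asked, and still so for the second after the job is handed in, while the arm keeps its last pose, push and grip.
It also fails if it takes over 64 s, if anything falls off the work surface, if the arm or the gripper's body presses on something with over 40 N, if the wrist force passes 120 N, or if a joint passes its speed limit or range.

### The arm

A 6-joint arm with a two-finger parallel gripper is mounted at the origin on the work surface. World frame = base frame: x ahead of the robot, y to its left, z up, the work surface at z = 0. Lengths are in m, angles in degrees, forces in N, time in s.
With the tool pointing down it reaches from about 0.4 to 0.825 m from the base axis. Payload 7 kg.
Tool frame: the origin (TCP) lies midway between the tips of the shut fingers; the grasp point (between the pads) lies 19 mm behind it; z points along the fingers, y is the line along which they close (so a half turn about z gives the same grasp; the last joint's range is limited). The gripper opens to 88 mm and grips with 3 to 60 N. Pads are 19 mm wide; open, the fingers measure 130 mm over their backs; the gripper's body (78 mm by 193 mm) begins 47 mm behind the grasp point.
Start: joints at [-57.634, 20.546, 0.682, 0, -70.136, -16.507], TCP at [0.184, -0.649, 0.227] pointing down, gripper open.
Joint ranges: [-176.03, 176.03], [-82.01, 121.73], [-58.28, 71.71], [-173.87, 95.51], [-174.79, -0.11], [-173.66, 173.66]. Speed limits (degrees/s): [136.94, 136.94, 172.46, 180, 180, 180].

### API

Orientations are given as [roll, pitch, yaw] about the fixed x, y, z axes, in that order (R = Rz(yaw) Ry(pitch) Rx(roll)).
In Python, from plant import r gives the robot as it stands. The module is installed in compiled form; this text tells all that it offers.
- The arm moves only by the tool play_rows, never from a script. Its argument "rows" is a list of rows, each an object with "slide": the shift along the tool's x, y, z as a fraction of full scale, a list of three; "delta_rot": the turn, a rotation vector about the tool's x, y, z as a fraction of full scale, a list of three; "fingers": the opening, from -1 (shut) to 1 (fully open). In form: [{"slide": [x, y, z], "delta_rot": [rx, ry, rz], "fingers": fingers}, ...]. A call has 1 to 8 rows; each row shifts and turns the commanded pose from where the row before left it, along the tool's axes as they then stand; what a row does not reach is not made up. Full scale, the value 1, is 0.15 m for a shift and 0.08 rad for a turn. A row lasts 1/8 s, in which the tool goes at most 62.5 mm and 10.7 degrees, less where a joint would pass 70% of its speed; a pose out of reach is approached as far as the arm can. A call with a number of a shift or a turn outside -1 to 1 is refused whole. A call with a gripper value outside its range is refused whole. The fingers move at their own pace and stop on an object; "squeeze" is the grip in N (left out, the last holds). Time passes only in rows, so rows that do not move let the fingers close. It gives the time, the measured TCP pose, the force, the opening and the grip force at its end, in the units of the state.
- r.get_state(): the state, without advancing time (a new reading comes with each control period).
- r.capture(name): name is "side" or "top"; returns a dict with "image" (480x640x3 uint8, blue, green, red), "fx", "fy", "cx", "cy" (pixels), "R" (3x3) and "t" (3): a world point X has camera coordinates R X + t. Camera axes: x right, y down, z forward; pixel columns grow to the right and rows downward; lengths in m; the calibration is good to about 2 mm. A picture is of the moment at which its call begins. There is no depth.
- r.close_job(): hands the job in; it is judged then, once.
The state is a dict: "time_s": time; "joints": joint angles; "qd": joint speeds; "joint_torque": joint torques, N m; "tcp_pos": TCP position; "eef_rot": TCP orientation; "contact_force": force on the tool from outside, world axes, zero at the start; "moment": the same for the moment, N m; "gripper_width": finger opening in m; "gripper_force": force on a finger pad.
Only numpy, scipy, OpenCV 4.12 (cv2) and the standard library are available. Lean on these libraries where they do the work, as an engineer would, in place of code of your own. Each camera call takes 0.05 s, during which the arm holds its last target. There are 200 camera calls.

## Working session

There is one attempt and no reset: what is moved stays moved. The work goes in short steps, Python scripts to look and compute and a tool call to move; the robot and the scene stay as the last step left them, time stands still between calls to the robot, and variables do not carry over. Pictures are saved under pics/ and viewed, at most 10 in all, crops included, and the job is handed in when it is done.

Besides the shell and the picture viewer there is one more tool, called after "Request:" by a JSON object that holds its "method" and its "body", one argument or row to a line. play_rows: Moves the arm, as the interface text tells. Shift numbers are shares of 0.15 m and turn numbers shares of 0.08 rad, none past 1 either way. Its arguments: {"type":"object","properties":{"rows":{"type":"array"},"squeeze":{"type":"number"}},"required":["rows"]}

```bash
mkdir -p pics; cat > h.py <<'E'
import numpy as np, cv2
from plant import r
def ray(c,u,v):
    d=np.array([(u-c["cx"])/c["fx"],(v-c["cy"])/c["fy"],1.]); R=np.array(c["R"]); t=np.array(c["t"])
    return -R.T@t, R.T@d
def plane(c,u,v,z):
    o,d=ray(c,u,v); return o+d*(z-o[2])/d[2]
def tri(c1,p1,c2,p2):
    A=[];b=[]
    for c,p in((c1,p1),(c2,p2)):
        o,d=ray(c,*p); d/=np.linalg.norm(d); P=np.eye(3)-np.outer(d,d); A.append(P);b.append(P@o)
    return np.linalg.lstsq(np.vstack(A),np.hstack(b),rcond=None)[0]
def proj(c,X):
    p=np.array(c["R"])@np.array(X)+np.array(c["t"]); return c["fx"]*p[0]/p[2]+c["cx"],c["fy"]*p[1]/p[2]+c["cy"]
E
python3 - <<'E'
from h import *
for n in("side","top"):
    c=r.capture(n); cv2.imwrite(f"pics/{n}0.png",c["image"]); print(n,c["fx"],c["cx"],c["cy"],(-np.array(c["R"]).T@np.array(c["t"])).round(3),np.round(c["R"],2).tolist())
s=r.get_state();print(s["tcp_pos"],s["eef_rot"],s["time_s"],s["contact_force"],s["gripper_width"])
E
```

```text
side 445.7495398383538 321.44506275701093 241.7078320618107 [0.314 0.464 0.696] [[-0.83, -0.56, 0.01], [-0.44, 0.63, -0.64], [0.35, -0.54, -0.77]]
top 449.91332806020785 310.7235131080995 235.3632585427303 [0.464 0.023 0.827] [[0.02, -1.0, 0.0], [-0.99, -0.02, -0.17], [0.17, -0.0, -0.99]]
[ 0.18432584 -0.64889007  0.22572365] [ 1.79916453e+02 -7.04013725e-03 -1.64143288e+02] 0.1 [-0.04044778  0.26315389 -0.19927897] 0.08702664362552083
```

View pics/side0.png

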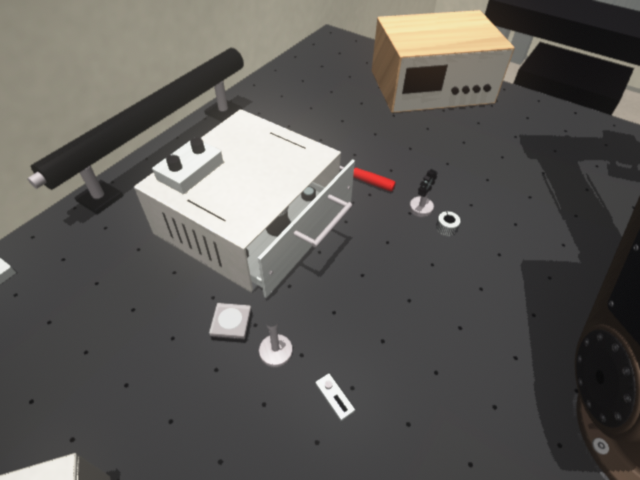

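View pics/top0.png

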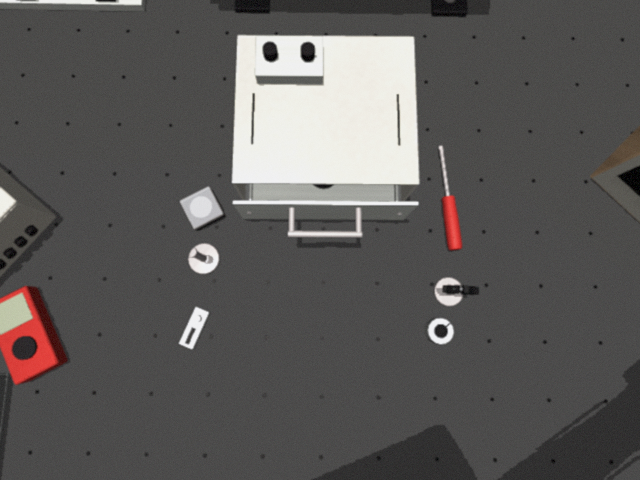

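The side view shows the housing with the tray slightly open, the bar running from about (313,242) to (351,206) and the cap at (308,192). In the top view the bar runs from (290,235) to (362,235), and the roof's front edge is at row 184. The loose items sit to either side of the tray's path.

```bash
python3 - <<'E'
from h import *
T=r.capture("top");S=r.capture("side")
def bar(c,x0,x1,y0,y1,th):
    g=cv2.cvtColor(c["image"],cv2.COLOR_BGR2GRAY)[y0:y1,x0:x1]
    n,l,st,ce=cv2.connectedComponentsWithStats((g>th).astype(np.uint8)); i=1+np.argmax(st[1:,4])
    p=np.argwhere(l==i)[:,::-1]+[x0,y0]; return p
p=bar(T,280,372,229,245,110); print("top",p.min(0),p.max(0))
L=p[p[:,0]<p[:,0].min()+4].mean(0);Rr=p[p[:,0]>p[:,0].max()-4].mean(0)
a,b=plane(T,*L,.102),plane(T,*Rr,.102);print(L,Rr,a.round(4),b.round(4),np.linalg.norm(a-b))
print("side proj",proj(S,a),proj(S,b))
im=S["image"][170:270,240:370]
cv2.imwrite("pics/s1.png",cv2.resize(im,None,fx=6,fy=6,interpolation=cv2.INTER_CUBIC))
# roof front corners at z .13
g=T["image"]
for q in((233,183),(417,183)): print("roof",plane(T,*q,.13).round(4))
for n,q in dict(post=(203,259),lens=(449,291),driver=(452,222),spare=(441,331),fork=(194,328),case=(202,208)).items(): print(n,plane(T,*q,.01).round(3))
E
```

```text
top [287 229] [362 236]
[288.88 232.72] [360.28571429 232.64285714] [0.593  0.0584 0.102 ] [ 0.5951 -0.0585  0.102 ] 0.11697189737031466
side proj (np.float64(313.7096745906745), np.float64(243.55206454349715)) (np.float64(348.30021488088363), np.float64(203.5560302323764))
roof [0.6675 0.1487 0.13  ]
roof [ 0.6726 -0.1467  0.13  ]
post [0.558 0.218 0.01 ]
lens [ 0.507 -0.229  0.01 ]
driver [ 0.635 -0.239  0.01 ]
spare [ 0.436 -0.212  0.01 ]
fork [0.434 0.227 0.01 ]
case [0.653 0.226 0.01 ]
```

View pics/s1.png

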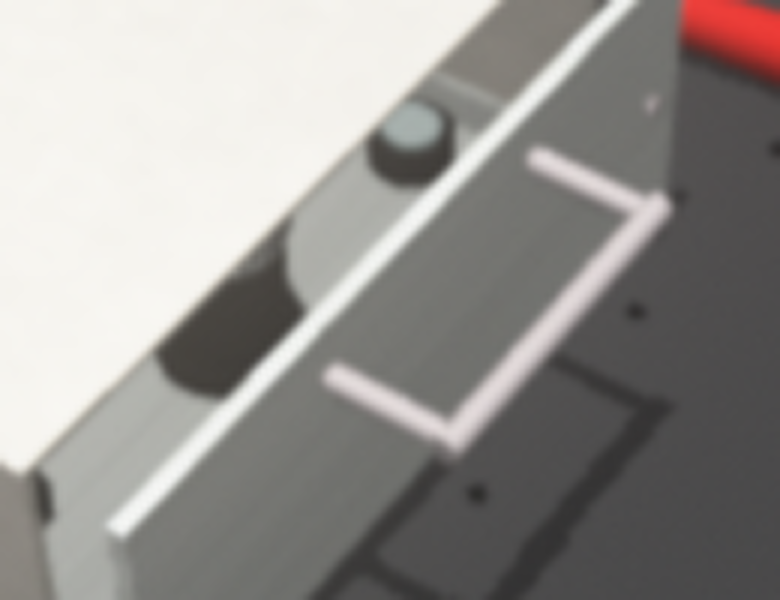

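The bar's projected ends in the side view match the crop, at about (316,244) and (349,203), so the 102 mm height holds. The bar's middle is at about (0.590, 0.000) and the housing yaw is about +1°. Next I move above the bar.

Request:
{"method": "play_rows", "body": {
  "rows": [
    {"slide": [-0.27, 0.245, 0], "delta_rot": [0, 0, 0], "fingers": -0.4},
    {"slide": [-0.27, 0.245, 0], "delta_rot": [0, 0, 0], "fingers": -0.4},
    {"slide": [-0.27, 0.245, 0], "delta_rot": [0, 0, 0], "fingers": -0.4},
    {"slide": [-0.27, 0.245, 0], "delta_rot": [0, 0, 0], "fingers": -0.4},
    {"slide": [-0.27, 0.245, 0], "delta_rot": [0, 0, 0], "fingers": -0.4},
    {"slide": [-0.27, 0.245, 0], "delta_rot": [0, 0, 0], "fingers": -0.4},
    {"slide": [-0.27, 0.245, 0], "delta_rot": [0, 0, 0], "fingers": -0.4},
    {"slide": [-0.27, 0.245, 0], "delta_rot": [0, 0, 0], "fingers": -0.4}
  ]
}}

```text
time_s: 1.2
tcp_pos: [0.4164, -0.2763, 0.2268]
eef_rot: [-180.0, 0.0, -164.1]
contact_force: [1.6, -0.3, -0.2]
gripper_width: 0.0264
gripper_force: 0.0
```

Request:
{"method": "play_rows", "body": {
  "rows": [
    {"slide": [-0.27, 0.245, 0], "delta_rot": [0, 0, 0], "fingers": -0.4},
    {"slide": [-0.27, 0.245, 0], "delta_rot": [0, 0, 0], "fingers": -0.4},
    {"slide": [-0.27, 0.245, 0], "delta_rot": [0, 0, 0], "fingers": -0.4},
    {"slide": [-0.27, 0.245, 0], "delta_rot": [0, 0, 0], "fingers": -0.4},
    {"slide": [-0.27, 0.245, 0], "delta_rot": [0, 0, 0], "fingers": -0.4},
    {"slide": [-0.27, 0.245, 0], "delta_rot": [0, 0, 0], "fingers": -0.4},
    {"slide": [0, 0, 0], "delta_rot": [0, 0, -1], "fingers": -0.4},
    {"slide": [0, 0, 0], "delta_rot": [0, 0, -1], "fingers": -0.4}
  ]
}}

```text
time_s: 2.2
tcp_pos: [0.5894, 0.0015, 0.2259]
eef_rot: [180.0, -0.1, -154.7]
contact_force: [0.1, -0.3, -0.6]
gripper_width: 0.0264
gripper_force: 0.0
```

Request:
{"method": "play_rows", "body": {
  "rows": [
    {"slide": [0, 0, 0], "delta_rot": [0, 0, -1], "fingers": -0.4},
    {"slide": [0, 0, 0], "delta_rot": [0, 0, -1], "fingers": -0.4},
    {"slide": [0, 0, 0], "delta_rot": [0, 0, -1], "fingers": -0.4},
    {"slide": [0, 0, 0], "delta_rot": [0, 0, -1], "fingers": -0.4},
    {"slide": [0, 0, 0], "delta_rot": [0, 0, -1], "fingers": -0.4},
    {"slide": [0, 0, 0], "delta_rot": [0, 0, -1], "fingers": -0.4},
    {"slide": [0, 0, 0], "delta_rot": [0, 0, -1], "fingers": -0.4},
    {"slide": [0, 0, 0], "delta_rot": [0, 0, -1], "fingers": -0.4}
  ]
}}

```text
time_s: 3.2
tcp_pos: [0.5891, 0.0006, 0.2264]
eef_rot: [180.0, -0.0, -118.2]
contact_force: [0.0, 0.1, 0.9]
gripper_width: 0.0263
gripper_force: 0.0
```

Request:
{"method": "play_rows", "body": {
  "rows": [
    {"slide": [0, 0, 0], "delta_rot": [0, 0, -1], "fingers": -0.4},
    {"slide": [0, 0, 0], "delta_rot": [0, 0, -1], "fingers": -0.4},
    {"slide": [0, 0, 0], "delta_rot": [0, 0, -1], "fingers": -0.4},
    {"slide": [0, 0, 0], "delta_rot": [0, 0, -1], "fingers": -0.4},
    {"slide": [0, 0, 0], "delta_rot": [0, 0, -1], "fingers": -0.4},
    {"slide": [0, 0, 0], "delta_rot": [0, 0, -1], "fingers": -0.4},
    {"slide": [0, 0, 0], "delta_rot": [0, 0, -0.4], "fingers": -0.4},
    {"slide": [0, 0, 0], "delta_rot": [0, 0, 0], "fingers": -0.4}
  ]
}}

```text
time_s: 4.2
tcp_pos: [0.5892, 0.0006, 0.2265]
eef_rot: [180.0, -0.0, -89.0]
contact_force: [-0.1, -0.3, 1.1]
gripper_width: 0.026
gripper_force: 0.0
```

```bash
python3 - <<'E'
from h import *
S=r.capture("side");T0=cv2.imread("pics/top0.png",0);c=r.capture("top");c.pop("image")
for q in((315.8,244.2),(349.2,203.3)): print(plane(S,*q,.102).round(4))
g=T0.astype(int)
for u in(305,325,345): print(g[228:243,u])
for u in(305,325,345): 
  k=np.arange(229,243); w=np.clip(g[229:243,u]-100,0,None); print(u,(k*w).sum()/w.sum(),plane(c,u,(k*w).sum()/w.sum(),.105).round(4))
print(tri(c,(289.5,235),S,(315.8,244.2)).round(4),tri(c,(361.5,235),S,(349.2,203.3)).round(4))
E
```

```text
[0.5892 0.0576 0.102 ]
[ 0.5941 -0.0601  0.102 ]
[ 73  75  96 154 209 235 228 192 144  90  72  75  74  75  71]
[ 65  68  92 145 204 230 231 199 145  94  73  72  72  71  52]
[ 74  77  88 134 194 226 230 201 153  98  75  73  73  73  56]
305 233.40391459074732 [0.5918 0.032  0.105 ]
325 233.48736462093862 [ 0.5922 -0.0006  0.105 ]
345 233.61152416356876 [ 0.5925 -0.0332  0.105 ]
[0.5893 0.0574 0.1017] [ 0.5925 -0.06    0.1025]
```

The triangulated bar is at (0.592, -0.001) and z = 0.102. I descend over it and grip.

Request:
{"method": "play_rows", "body": {
  "rows": [
    {"slide": [0, -0.018, 0.2], "delta_rot": [0, 0, 0], "fingers": -0.4},
    {"slide": [0, 0, 0.2], "delta_rot": [0, 0, 0], "fingers": -0.4},
    {"slide": [0, 0, 0.2], "delta_rot": [0, 0, 0], "fingers": -0.4},
    {"slide": [0, 0, 0.2], "delta_rot": [0, 0, 0], "fingers": -0.4},
    {"slide": [0, 0, 0.14], "delta_rot": [0, 0, 0], "fingers": -0.4},
    {"slide": [0, 0, 0], "delta_rot": [0, 0, 0], "fingers": -1},
    {"slide": [0, 0, 0], "delta_rot": [0, 0, 0], "fingers": -1},
    {"slide": [0, 0, 0], "delta_rot": [0, 0, 0], "fingers": -1}
  ],
  "squeeze": 20
}}

```text
time_s: 5.3
tcp_pos: [0.5925, 0.0007, 0.0866]
eef_rot: [-179.9, 0.0, -89.0]
contact_force: [0.8, -1.0, -0.8]
gripper_width: 0.0093
gripper_force: 20.0
```

Request:
{"method": "play_rows", "body": {
  "rows": [
    {"slide": [0, 0.06, 0], "delta_rot": [0, 0, 0], "fingers": -1},
    {"slide": [0, 0.12, 0], "delta_rot": [0, 0, 0], "fingers": -1},
    {"slide": [0, 0.12, 0], "delta_rot": [0, 0, 0], "fingers": -1},
    {"slide": [0, 0.12, 0], "delta_rot": [0, 0, 0], "fingers": -1},
    {"slide": [0, 0.12, 0], "delta_rot": [0, 0, 0], "fingers": -1},
    {"slide": [0, 0.12, 0], "delta_rot": [0, 0, 0], "fingers": -1},
    {"slide": [0, 0.08, 0], "delta_rot": [0, 0, 0], "fingers": -1},
    {"slide": [0, 0, 0], "delta_rot": [0, 0, 0], "fingers": -1}
  ]
}}

```text
time_s: 6.3
tcp_pos: [0.4805, -0.0005, 0.0865]
eef_rot: [-179.9, 0.1, -89.0]
contact_force: [-2.0, 6.3, 3.2]
gripper_width: 0.0094
gripper_force: 20.0
```

Request:
{"method": "play_rows", "body": {
  "rows": [
    {"slide": [0, 0.03, 0], "delta_rot": [0, 0, 0], "fingers": -1},
    {"slide": [0, 0.03, 0], "delta_rot": [0, 0, 0], "fingers": -1},
    {"slide": [0, 0.02, 0], "delta_rot": [0, 0, 0], "fingers": -1},
    {"slide": [0, 0.02, 0], "delta_rot": [0, 0, 0], "fingers": -1},
    {"slide": [0, 0, 0], "delta_rot": [0, 0, 0], "fingers": -1}
  ]
}}

```text
time_s: 6.92
tcp_pos: [0.4669, -0.0006, 0.0865]
eef_rot: [-179.8, 0.1, -88.9]
contact_force: [-0.1, 6.9, 3.1]
gripper_width: 0.0094
gripper_force: 20.0
```

Request:
{"method": "play_rows", "body": {
  "rows": [
    {"slide": [0, 0.015, 0], "delta_rot": [0, 0, 0], "fingers": -1},
    {"slide": [0, 0.015, 0], "delta_rot": [0, 0, 0], "fingers": -1},
    {"slide": [0, 0, 0], "delta_rot": [0, 0, 0], "fingers": -1}
  ]
}}

```text
time_s: 7.3
tcp_pos: [0.4625, -0.0007, 0.0865]
eef_rot: [-179.8, 0.1, -89.0]
contact_force: [0.9, 7.0, 2.0]
gripper_width: 0.0088
gripper_force: 20.0
```

Request:
{"method": "play_rows", "body": {
  "rows": [
    {"slide": [0, 0.015, 0], "delta_rot": [0, 0, 0], "fingers": -1},
    {"slide": [0, 0.015, 0], "delta_rot": [0, 0, 0], "fingers": -1},
    {"slide": [0, 0, 0], "delta_rot": [0, 0, 0], "fingers": -1}
  ]
}}

```text
time_s: 7.68
tcp_pos: [0.4599, -0.0007, 0.0866]
eef_rot: [-179.7, 0.1, -88.9]
contact_force: [9.8, 2.2, -7.7]
gripper_width: 0.0093
gripper_force: 20.0
```

Request:
{"method": "play_rows", "body": {
  "rows": [
    {"slide": [0, 0.012, 0], "delta_rot": [0, 0, 0], "fingers": -1},
    {"slide": [0, 0, 0], "delta_rot": [0, 0, 0], "fingers": -1}
  ]
}}

```text
time_s: 7.92
tcp_pos: [0.4599, -0.0006, 0.0867]
eef_rot: [-179.5, 0.1, -88.9]
contact_force: [18.6, -1.3, -15.7]
gripper_width: 0.0089
gripper_force: 20.0
```

The force ramps up with no further motion, so the tray is at its stop (bar x about 0.460). I relax, release and lift.

Request:
{"method": "play_rows", "body": {
  "rows": [
    {"slide": [0, -0.02, 0], "delta_rot": [0, 0, 0], "fingers": -1},
    {"slide": [0, 0, 0], "delta_rot": [0, 0, 0], "fingers": -0.4},
    {"slide": [0, 0, 0], "delta_rot": [0, 0, 0], "fingers": -0.4},
    {"slide": [0, 0, -0.2], "delta_rot": [0, 0, 0], "fingers": -0.4},
    {"slide": [0, 0, -0.3], "delta_rot": [0, 0, 0], "fingers": -0.4},
    {"slide": [0, 0.4, -0.3], "delta_rot": [0, 0, 0], "fingers": 1},
    {"slide": [-0.4, 0, 0], "delta_rot": [0, 0, 0], "fingers": 1},
    {"slide": [-0.4, 0, 0], "delta_rot": [0, 0, 0], "fingers": 1}
  ]
}}

```text
time_s: 8.93
tcp_pos: [0.4054, 0.118, 0.1995]
eef_rot: [-179.9, 0.1, -89.1]
contact_force: [2.4, -0.1, -0.2]
gripper_width: 0.0513
gripper_force: 0.0
```

Request:
{"method": "play_rows", "body": {
  "rows": [
    {"slide": [-0.4, 0, 0], "delta_rot": [0, 0, 1], "fingers": 1}
  ]
}}

```text
time_s: 9.05
tcp_pos: [0.4042, 0.1785, 0.1987]
eef_rot: [-179.9, 0.0, -93.7]
contact_force: [2.4, -0.9, 0.1]
gripper_width: 0.0608
gripper_force: 0.0
```

```bash
python3 - <<'E'
from h import *
T=r.capture("top");S=r.capture("side")
a=cv2.resize(T["image"][130:330,200:440],None,fx=2.4,fy=2.4,interpolation=cv2.INTER_CUBIC)
p=proj(S,[.588,-.001,.096]);print("pred side",p,"pred top",proj(T,[.588,-.001,.096]))
u,v=int(p[0])-40,int(p[1])-40
b=cv2.resize(S["image"][v:v+80,u:u+80],None,fx=2.5,fy=2.5,interpolation=cv2.INTER_CUBIC);print(u,v)
cv2.imwrite("pics/tb.png",np.hstack([a,np.vstack([b,np.zeros((a.shape[0]-200,200,3),np.uint8)])]))
cv2.imwrite("pics/T1.png",T["image"]);cv2.imwrite("pics/S1.png",S["image"]);s=r.get_state();print(s["joints"],s["tcp_pos"],s["contact_force"])
E
```

```text
pred side (np.float64(334.6693322200461), np.float64(226.08612334129472)) pred top (np.float64(325.0126181951974), np.float64(236.94043769396947))
294 186
[ 4.97585535e+01 -5.94505824e-01 -2.95058137e+01  2.17432926e-02
 -6.10447185e+01 -5.32121874e+01] [0.40484451 0.18127273 0.19826065] [-0.82134781 -1.73483345 -0.53766618]
```

View pics/tb.png

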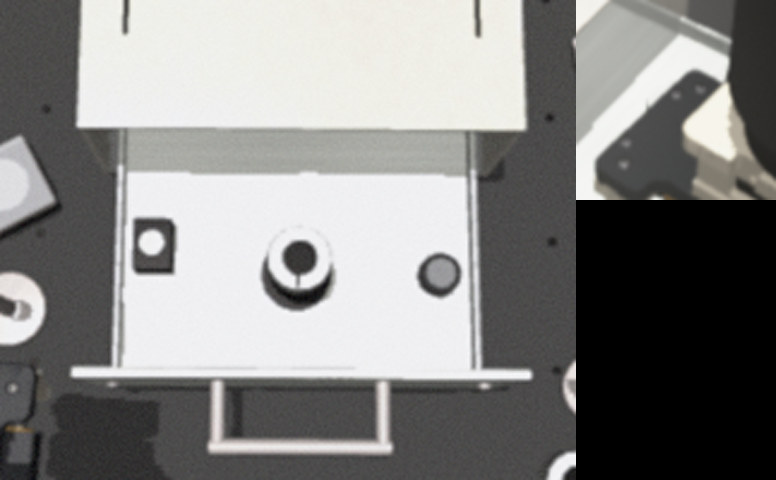

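The crop shows the cap ring centred at (300,258), which is image (325,237.5), where I predicted it for z = 0.096. The groove is at (298,283), pointing towards the robot, so the cap is about 175° from home. The arm blocks the side view, so I swing it to the other side while turning the wrist.

Request:
{"method": "play_rows", "body": {
  "rows": [
    {"slide": [0.4, -0.1, 0], "delta_rot": [0, 0, -1], "fingers": 1},
    {"slide": [0.4, -0.1, 0], "delta_rot": [0, 0, -1], "fingers": 1},
    {"slide": [0.4, -0.06, 0], "delta_rot": [0, 0, -1], "fingers": 1},
    {"slide": [0.39, 0.07, 0], "delta_rot": [0, 0, -1], "fingers": 1},
    {"slide": [0.385, 0.1, 0], "delta_rot": [0, 0, -1], "fingers": 1},
    {"slide": [0.375, 0.13, 0], "delta_rot": [0, 0, -1], "fingers": 1},
    {"slide": [0.365, 0.16, 0], "delta_rot": [0, 0, -1], "fingers": 1},
    {"slide": [0, 0, 0], "delta_rot": [0, 0, -1], "fingers": 1}
  ]
}}

```text
time_s: 10.15
tcp_pos: [0.446, -0.2445, 0.1973]
eef_rot: [179.9, 0.1, -57.1]
contact_force: [-1.0, 0.1, -0.8]
gripper_width: 0.0875
gripper_force: 0.0
```

Request:
{"method": "play_rows", "body": {
  "rows": [
    {"slide": [0, 0, 0], "delta_rot": [0, 0, -1], "fingers": 1},
    {"slide": [0, 0, 0], "delta_rot": [0, 0, -1], "fingers": 1},
    {"slide": [0, 0, 0], "delta_rot": [0, 0, -1], "fingers": 1},
    {"slide": [0, 0, 0], "delta_rot": [0, 0, -1], "fingers": 1},
    {"slide": [0, 0, 0], "delta_rot": [0, 0, -1], "fingers": 1},
    {"slide": [0, 0, 0], "delta_rot": [0, 0, -1], "fingers": 1},
    {"slide": [0, 0, 0], "delta_rot": [0, 0, -1], "fingers": 1},
    {"slide": [0, 0, 0], "delta_rot": [0, 0, -1], "fingers": 1}
  ]
}}

```text
time_s: 11.15
tcp_pos: [0.4468, -0.2408, 0.1978]
eef_rot: [180.0, 0.1, -20.1]
contact_force: [-0.8, 0.3, 0.1]
gripper_width: 0.0876
gripper_force: 0.0
```

```bash
python3 - <<'E'
from h import *
T=r.capture("top");S=r.capture("side")
cv2.imwrite("pics/T2.png",T["image"]);cv2.imwrite("pics/S2.png",S["image"])
a=cv2.resize(T["image"][215:265,295:355],None,fx=8,fy=8,interpolation=cv2.INTER_CUBIC)
b=cv2.resize(S["image"][205:255,305:345],None,fx=8,fy=8,interpolation=cv2.INTER_CUBIC)
cv2.imwrite("pics/tb2.png",np.hstack([a,b]));s=r.get_state();print(s["joints"].round(1),s["tcp_pos"],s["eef_rot"],s["time_s"])
E
```

```text
[ -6.1   6.  -22.5   0.  -61.6  75.9] [ 0.44695164 -0.24073345  0.19788848] [ 1.79984155e+02  5.57533033e-02 -2.01705732e+01] 11.25
```

View pics/tb2.png

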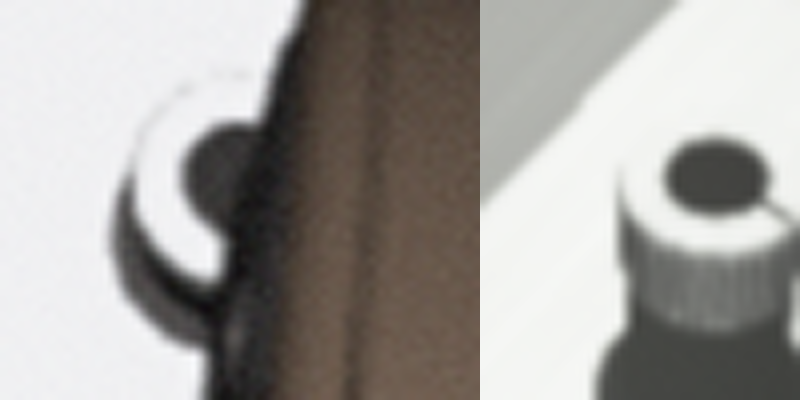

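The side crop shows the cap's dark centre disc at (715,175), which is image (334.4,226.9), with the groove to its right. The arm now hides half of the cap in the top view, so I use the earlier top picture for the second ray.

```bash
python3 - <<'E'
from h import *
T=r.capture("top");S=r.capture("side")
def disc(f,x0,x1,y0,y1):
    g=cv2.imread(f,0)[y0:y1,x0:x1]; n,l,st,ce=cv2.connectedComponentsWithStats((g<130).astype(np.uint8)); return [(st[i].tolist(),(ce[i]+[x0,y0]).round(2).tolist()) for i in range(1,n) if st[i,4]>30]
a=disc("pics/T1.png",316,335,228,246);b=disc("pics/S2.png",326,343,221,233);print(a,b)
# small-blob centre -> bounding rect centre
q=tri(T,(325,237.4),S,(334.4,226.9));print(q.round(4))
im=cv2.imread("pics/T1.png",0)
print(im[225:260,308:342:1][8:32,8:28])
E
```

```text
[([2, 2, 14, 15, 153], [324.59, 236.85])] [([2, 2, 13, 9, 91], [334.2, 226.86])]
[ 0.588  -0.0009  0.0937]
[[240 232 179 106  61  58  57  49  52  50  54  49  46  49 104 182 232 241
  241 239]
 [237 212 134  75  51  56  56  52  55  53  54  60  48  49  65 142 225 239
  240 240]
 [237 183 104  56  55  51  56  57  57  52  58  52  55  54  54 119 214 239
  240 239]
 [236 176  91  55  52  55  53  57  55  57  52  54  56  50  50 103 191 233
  239 240]
 [234 178  95  54  55  55  58  54  54  57  57  47  55  54  52  99 189 233
  240 240]
 [236 184 102  64  54  49  54  58  57  53  57  57  55  54  50 106 197 236
  239 240]
 [236 204 130  66  54  54  61  56  54  60  55  55  58  54  56 122 214 239
  239 240]
 [239 231 172  90  56  54  59  56  53  55  55  53  55  58  74 147 228 240
  240 242]
 [241 238 204 136  79  58  55  55  53  54  57  55  56  64 118 194 234 239
  240 241]
 [240 240 231 195 132  79  62  61  61  52  53  61  72 111 174 227 239 240
  240 240]
 [241 240 241 234 199 137  89  67  61  77  87 100 143 184 225 240 240 240
  239 232]
 [241 241 241 240 235 201 160 114  92 138 161 183 221 234 
[... 347 characters left out ...]
 146  95
   51  23]
 [ 55  87 125 153 191 221 218 182 181 217 229 229 224 192 150 106  65  42
   22  20]
 [ 28  44  55  81 111 133 143 138 139 147 144 137 132 109  72  45  32  25
   23  50]
 [ 27  26  31  45  62  64  78  83  82  80  69  58  56  44  35  18  27  23
   27  63]
 [ 44  33  16  21  25  36  51  46  46  37  38  30  30  27  24  16  25  28
   42  92]
 [ 70  56  47  22   7  20  19  23  23  20  22  16  19  18  21  20  28  35
   76 127]
 [ 72  69  66  53  27  26  13  15  19  12  18   8  21  23  23  28  39  74
  126 173]
 [ 77  78  72  67  56  46  35  31  20  26  27  26  29  25  25  44  85 149
  190 227]
 [ 93  83  77  79  72  71  54  46  42  44  49  45  51  56  77 106 163 222
  237 240]]
```

Triangulation puts the cap's top centre at (0.588, -0.001, 0.094), which agrees with the expected 0.096. The groove is about 174.5° (3.04 rad) from home.

Request:
{"method": "play_rows", "body": {
  "rows": [
    {"slide": [0.066, -0.365, 0], "delta_rot": [0, 0, 0], "fingers": 1},
    {"slide": [0.066, -0.365, 0], "delta_rot": [0, 0, 0], "fingers": 1},
    {"slide": [0.066, -0.365, 0], "delta_rot": [0, 0, 0], "fingers": 1},
    {"slide": [0.066, -0.365, 0], "delta_rot": [0, 0, 0], "fingers": 1},
    {"slide": [0.066, -0.365, 0], "delta_rot": [0, 0, 0], "fingers": 1},
    {"slide": [0, 0, 0], "delta_rot": [0, 0, 0], "fingers": 1},
    {"slide": [0, 0, 0], "delta_rot": [0, 0, 0], "fingers": 1}
  ]
}}

```text
time_s: 12.22
tcp_pos: [0.5885, -0.0008, 0.1976]
eef_rot: [180.0, 0.1, -20.2]
contact_force: [-0.7, -0.7, 0.5]
gripper_width: 0.0877
gripper_force: 0.0
```

Request:
{"method": "play_rows", "body": {
  "rows": [
    {"slide": [0, 0, 0.25], "delta_rot": [0, 0, 0], "fingers": 1},
    {"slide": [0, 0, 0.25], "delta_rot": [0, 0, 0], "fingers": 1},
    {"slide": [0, 0, 0.2], "delta_rot": [0, 0, 0], "fingers": 1},
    {"slide": [0, 0, 0.1], "delta_rot": [0, 0, 0], "fingers": 1},
    {"slide": [0, 0, 0.03], "delta_rot": [0, 0, 0], "fingers": 1}
  ]
}}

```text
time_s: 12.85
tcp_pos: [0.5886, -0.0016, 0.0733]
eef_rot: [180.0, 0.0, -20.3]
contact_force: [-0.0, -0.4, 0.2]
gripper_width: 0.0877
gripper_force: 0.0
```

Request:
{"method": "play_rows", "body": {
  "rows": [
    {"slide": [0, 0, 0], "delta_rot": [0, 0, 0], "fingers": -1},
    {"slide": [0, 0, 0], "delta_rot": [0, 0, 0], "fingers": -1},
    {"slide": [0, 0, 0], "delta_rot": [0, 0, 0], "fingers": -1},
    {"slide": [0, 0, 0], "delta_rot": [0, 0, 0], "fingers": -1},
    {"slide": [0, 0, 0], "delta_rot": [0, 0, 0], "fingers": -1}
  ],
  "squeeze": 25
}}

```text
time_s: 13.48
tcp_pos: [0.5892, -0.0003, 0.0738]
eef_rot: [-180.0, -0.0, -20.2]
contact_force: [-0.6, 11.1, 0.9]
gripper_width: 0.0435
gripper_force: 25.6
```

```bash
python3 - <<'E'
from h import *
s=r.get_state();[print(k,np.round(s[k],3)) for k in("joints","tcp_pos","eef_rot","contact_force","moment","gripper_width","joint_torque")]
E
```

```text
joints [ 1.8955e+01  2.0643e+01 -2.1306e+01 -2.0000e-02 -4.8001e+01  5.0849e+01]
tcp_pos [ 0.589 -0.     0.074]
eef_rot [-1.79957e+02 -3.00000e-02 -2.02090e+01]
contact_force [-0.626 11.135  0.905]
moment [3.319 0.665 0.092]
gripper_width 0.044
joint_torque [-5.2550e+00 -5.2054e+01  2.0492e+01  7.3200e+00 -1.3770e+00 -2.0000e-02]
```

Request:
{"method": "play_rows", "body": {
  "rows": [
    {"slide": [-0.003, -0.008, 0], "delta_rot": [0, 0, 0], "fingers": -1},
    {"slide": [0, 0, 0.0003], "delta_rot": [0, 0, 1], "fingers": -1},
    {"slide": [0, 0, 0.0003], "delta_rot": [0, 0, 1], "fingers": -1},
    {"slide": [0, 0, 0.0003], "delta_rot": [0, 0, 1], "fingers": -1},
    {"slide": [0, 0, 0.0003], "delta_rot": [0, 0, 1], "fingers": -1},
    {"slide": [0, 0, 0.0003], "delta_rot": [0, 0, 1], "fingers": -1},
    {"slide": [0, 0, 0.0003], "delta_rot": [0, 0, 1], "fingers": -1},
    {"slide": [0, 0, 0.0003], "delta_rot": [0, 0, 1], "fingers": -1}
  ]
}}

```text
time_s: 14.48
tcp_pos: [0.5888, -0.0006, 0.0734]
eef_rot: [179.9, -0.0, -52.4]
contact_force: [0.2, -6.2, 1.2]
gripper_width: 0.0436
gripper_force: 25.0
```

```bash
cat > st.py <<'E'
from h import *
s=r.get_state();[print(k,np.round(s[k],3)) for k in("joints","tcp_pos","eef_rot","contact_force","moment","time_s")]
E
python3 st.py
```

```text
joints [ 19.005  20.675 -21.369   0.099 -48.021  18.489]
tcp_pos [ 0.589 -0.001  0.073]
eef_rot [ 1.79914e+02 -4.90000e-02 -5.24400e+01]
contact_force [ 0.248 -6.159  1.18 ]
moment [-2.216  0.007  0.088]
time_s 14.475
```

Request:
{"method": "play_rows", "body": {
  "rows": [
    {"slide": [0, 0, 0.0003], "delta_rot": [0, 0, 1], "fingers": -1},
    {"slide": [0, 0, 0.0003], "delta_rot": [0, 0, 1], "fingers": -1},
    {"slide": [0, 0, 0.0003], "delta_rot": [0, 0, 1], "fingers": -1},
    {"slide": [0, 0, 0.0003], "delta_rot": [0, 0, 1], "fingers": -1},
    {"slide": [0, 0, 0.0003], "delta_rot": [0, 0, 1], "fingers": -1},
    {"slide": [0, 0, 0.0003], "delta_rot": [0, 0, 1], "fingers": -1},
    {"slide": [0, 0, 0.0003], "delta_rot": [0, 0, 1], "fingers": -1},
    {"slide": [0, 0, 0.0003], "delta_rot": [0, 0, 1], "fingers": -1}
  ]
}}

```text
time_s: 15.48
tcp_pos: [0.588, -0.0008, 0.0729]
eef_rot: [179.9, -0.1, -89.1]
contact_force: [-1.8, -5.4, 2.9]
gripper_width: 0.0434
gripper_force: 25.0
```

Request:
{"method": "play_rows", "body": {
  "rows": [
    {"slide": [0, 0, 0.0003], "delta_rot": [0, 0, 1], "fingers": -1},
    {"slide": [0, 0, 0.0003], "delta_rot": [0, 0, 1], "fingers": -1},
    {"slide": [0, 0, 0.0003], "delta_rot": [0, 0, 1], "fingers": -1},
    {"slide": [0, 0, 0.0003], "delta_rot": [0, 0, 1], "fingers": -1},
    {"slide": [0, 0, 0.0003], "delta_rot": [0, 0, 1], "fingers": -1},
    {"slide": [0, 0, 0.0003], "delta_rot": [0, 0, 1], "fingers": -1},
    {"slide": [0, 0, 0.0003], "delta_rot": [0, 0, 1], "fingers": -1},
    {"slide": [0, 0, 0.0003], "delta_rot": [0, 0, 1], "fingers": -1}
  ]
}}

```text
time_s: 16.48
tcp_pos: [0.5879, -0.0006, 0.0725]
eef_rot: [180.0, -0.1, -125.8]
contact_force: [-2.3, -5.9, 2.5]
gripper_width: 0.0434
gripper_force: 25.0
```

```bash
python3 st.py
```

```text
joints [ 19.013  20.712 -21.442   0.068 -47.989 -54.852]
tcp_pos [ 0.588 -0.001  0.073]
eef_rot [ 1.79959e+02 -1.46000e-01 -1.25793e+02]
contact_force [-2.32  -5.872  2.542]
moment [-1.728  0.734  0.054]
time_s 16.475
```

Request:
{"method": "play_rows", "body": {
  "rows": [
    {"slide": [0.01, 0.005, 0.0003], "delta_rot": [0, 0, 1], "fingers": -1},
    {"slide": [0, 0, 0.0003], "delta_rot": [0, 0, 1], "fingers": -1},
    {"slide": [0, 0, 0.0003], "delta_rot": [0, 0, 1], "fingers": -1},
    {"slide": [0, 0, 0.0003], "delta_rot": [0, 0, 1], "fingers": -1},
    {"slide": [0, 0, 0.0003], "delta_rot": [0, 0, 1], "fingers": -1},
    {"slide": [0, 0, 0.0003], "delta_rot": [0, 0, 1], "fingers": -1},
    {"slide": [0, 0, 0.0003], "delta_rot": [0, 0, 1], "fingers": -1},
    {"slide": [0, 0, 0.0003], "delta_rot": [0, 0, 1], "fingers": -1}
  ]
}}

```text
time_s: 17.48
tcp_pos: [0.5873, -0.0001, 0.0722]
eef_rot: [180.0, -0.0, -162.4]
contact_force: [-0.5, 0.3, 1.7]
gripper_width: 0.0433
gripper_force: 25.0
```

Request:
{"method": "play_rows", "body": {
  "rows": [
    {"slide": [0, 0, 0.0003], "delta_rot": [0, 0, 1], "fingers": -1},
    {"slide": [0, 0, 0.0003], "delta_rot": [0, 0, 1], "fingers": -1},
    {"slide": [0, 0, 0.0003], "delta_rot": [0, 0, 1], "fingers": -1},
    {"slide": [0, 0, 0.0003], "delta_rot": [0, 0, 1], "fingers": -1},
    {"slide": [0, 0, 0], "delta_rot": [0, 0, 0], "fingers": -1}
  ]
}}

```text
time_s: 18.1
tcp_pos: [0.5872, 0.0003, 0.0719]
eef_rot: [180.0, -0.0, 179.4]
contact_force: [-1.7, 4.5, 2.4]
gripper_width: 0.0436
gripper_force: 25.0
```

```bash
python3 st.py
```

```text
joints [ 1.90700e+01  2.06420e+01 -2.16070e+01 -4.20000e-02 -4.77600e+01
 -1.09655e+02]
tcp_pos [0.587 0.    0.072]
eef_rot [ 1.79974e+02 -1.90000e-02  1.79387e+02]
contact_force [-1.706  4.512  2.424]
moment [ 1.38   0.698 -0.037]
time_s 18.1
```

Request:
{"method": "play_rows", "body": {
  "rows": [
    {"slide": [0, 0, 0.0003], "delta_rot": [0, 0, 0.7], "fingers": -1},
    {"slide": [0, 0, 0.0003], "delta_rot": [0, 0, 0.7], "fingers": -1},
    {"slide": [0, 0, 0.0003], "delta_rot": [0, 0, 0.7], "fingers": -1},
    {"slide": [0, 0, 0], "delta_rot": [0, 0, 0], "fingers": -1}
  ]
}}

```text
time_s: 18.6
tcp_pos: [0.5873, 0.0004, 0.0718]
eef_rot: [180.0, -0.0, 169.8]
contact_force: [-1.6, 4.8, 2.9]
gripper_width: 0.0435
gripper_force: 25.0
```

```bash
python3 st.py
```

```text
joints [ 1.90760e+01  2.06480e+01 -2.16080e+01 -5.40000e-02 -4.77340e+01
 -1.19229e+02]
tcp_pos [0.587 0.    0.072]
eef_rot [ 1.79960e+02 -1.00000e-02  1.69811e+02]
contact_force [-1.634  4.807  2.887]
moment [ 1.785  0.714 -0.106]
time_s 18.6
```

Request:
{"method": "play_rows", "body": {
  "rows": [
    {"slide": [0, 0, 0.0003], "delta_rot": [0, 0, 0.6], "fingers": -1},
    {"slide": [0, 0, 0], "delta_rot": [0, 0, 0], "fingers": -1}
  ]
}}

```text
time_s: 18.85
tcp_pos: [0.5874, 0.0005, 0.0718]
eef_rot: [180.0, -0.0, 167.1]
contact_force: [-2.8, 5.6, 1.2]
gripper_width: 0.0432
gripper_force: 25.0
```

```bash
python3 st.py|sed -n '4,8p'
```

```text
contact_force [-2.839  5.64   1.181]
moment [ 1.871  0.716 -0.051]
time_s 18.85
```

Request:
{"method": "play_rows", "body": {
  "rows": [
    {"slide": [0, 0, 0.0003], "delta_rot": [0, 0, 0.6], "fingers": -1},
    {"slide": [0, 0, 0], "delta_rot": [0, 0, 0], "fingers": -1}
  ]
}}

```text
time_s: 19.1
tcp_pos: [0.5874, 0.0006, 0.0718]
eef_rot: [180.0, -0.0, 164.3]
contact_force: [-1.6, 5.3, 1.6]
gripper_width: 0.0437
gripper_force: 25.0
```

```bash
python3 st.py|sed -n '4,8p'
```

```text
contact_force [-1.564  5.291  1.567]
moment [1.969e+00 7.100e-01 1.000e-03]
time_s 19.1
```

Request:
{"method": "play_rows", "body": {
  "rows": [
    {"slide": [0, 0, 0], "delta_rot": [0, 0, 0.6], "fingers": -1},
    {"slide": [0, 0, 0], "delta_rot": [0, 0, 0], "fingers": -1}
  ]
}}

```text
time_s: 19.35
tcp_pos: [0.5874, 0.0006, 0.0718]
eef_rot: [180.0, -0.0, 161.7]
contact_force: [-1.8, 6.1, 1.7]
gripper_width: 0.0432
gripper_force: 25.0
```

```bash
python3 st.py|sed -n '4,8p'
```

```text
eef_rot [ 1.79967e+02 -5.00000e-03  1.61659e+02]
contact_force [-1.765  6.058  1.715]
moment [1.999 0.686 0.707]
time_s 19.35
```

Request:
{"method": "play_rows", "body": {
  "rows": [
    {"slide": [0, 0, 0], "delta_rot": [0, 0, 0.6], "fingers": -1},
    {"slide": [0, 0, 0], "delta_rot": [0, 0, 0], "fingers": -1}
  ]
}}

```text
time_s: 19.6
tcp_pos: [0.5876, 0.001, 0.0718]
eef_rot: [179.9, 0.0, 158.9]
contact_force: [-2.2, 7.8, 0.8]
gripper_width: 0.0436
gripper_force: 25.0
```

```bash
python3 st.py|sed -n '1,8p'
```

```text
joints [ 1.91170e+01  2.06600e+01 -2.15960e+01 -5.50000e-02 -4.76990e+01
 -1.30158e+02]
tcp_pos [0.588 0.001 0.072]
eef_rot [1.79940e+02 8.00000e-03 1.58922e+02]
contact_force [-2.234  7.753  0.796]
moment [2.615 0.67  0.83 ]
time_s 19.6
```

The moment jumped from about 0 to 0.7 and then 0.83 N m near yaw 162–159, so the cap has bottomed out. I back off in small steps to see where the cap starts to follow.

Request:
{"method": "play_rows", "body": {
  "rows": [
    {"slide": [0, 0, 0], "delta_rot": [0, 0, -0.3], "fingers": -1},
    {"slide": [0, 0, 0], "delta_rot": [0, 0, 0], "fingers": -1}
  ]
}}

```text
time_s: 19.85
tcp_pos: [0.5876, 0.0009, 0.0718]
eef_rot: [179.9, 0.0, 160.3]
contact_force: [-2.4, 7.3, 1.1]
gripper_width: 0.0437
gripper_force: 25.0
```

```bash
python3 st.py|sed -n '4,8p'
```

```text
eef_rot [1.79933e+02 5.00000e-03 1.60305e+02]
contact_force [-2.426  7.301  1.075]
moment [2.545 0.683 0.431]
time_s 19.85
```

Request:
{"method": "play_rows", "body": {
  "rows": [
    {"slide": [0, 0, 0], "delta_rot": [0, 0, -0.3], "fingers": -1},
    {"slide": [0, 0, 0], "delta_rot": [0, 0, 0], "fingers": -1}
  ]
}}

```text
time_s: 20.1
tcp_pos: [0.5876, 0.0009, 0.0718]
eef_rot: [179.9, 0.0, 161.6]
contact_force: [-2.0, 6.8, 1.3]
gripper_width: 0.0433
gripper_force: 25.0
```

```bash
python3 st.py|sed -n '4,8p'
```

```text
eef_rot [1.79925e+02 3.00000e-03 1.61634e+02]
contact_force [-1.957  6.831  1.328]
moment [2.472 0.669 0.004]
time_s 20.1
```

Request:
{"method": "play_rows", "body": {
  "rows": [
    {"slide": [0, 0, 0], "delta_rot": [0, 0, -0.5], "fingers": -1},
    {"slide": [0, 0, 0], "delta_rot": [0, 0, 0], "fingers": -1}
  ]
}}

```text
time_s: 20.35
tcp_pos: [0.5876, 0.0008, 0.0718]
eef_rot: [179.9, 0.0, 163.9]
contact_force: [-1.7, 5.9, 1.7]
gripper_width: 0.0432
gripper_force: 25.0
```

```bash
python3 st.py|sed -n '2,8p'
```

```text
tcp_pos [0.588 0.001 0.072]
eef_rot [1.79930e+02 5.00000e-03 1.63936e+02]
contact_force [-1.715  5.897  1.722]
moment [2.418 0.66  0.041]
time_s 20.35
```

Zero moment is at yaw 161.7, with the cap home. The target is yaw 251.7 (-108), so 88° remain.

Request:
{"method": "play_rows", "body": {
  "rows": [
    {"slide": [0, 0, -0.0003], "delta_rot": [0, 0, -1], "fingers": -1},
    {"slide": [0, 0, -0.0003], "delta_rot": [0, 0, -1], "fingers": -1},
    {"slide": [0, 0, -0.0003], "delta_rot": [0, 0, -1], "fingers": -1},
    {"slide": [0, 0, -0.0003], "delta_rot": [0, 0, -1], "fingers": -1},
    {"slide": [0, 0, -0.0003], "delta_rot": [0, 0, -1], "fingers": -1},
    {"slide": [0, 0, -0.0003], "delta_rot": [0, 0, -1], "fingers": -1},
    {"slide": [0, 0, -0.0003], "delta_rot": [0, 0, -1], "fingers": -1},
    {"slide": [0, 0, -0.0003], "delta_rot": [0, 0, -1], "fingers": -1}
  ]
}}

```text
time_s: 21.35
tcp_pos: [0.5876, -0.0004, 0.0722]
eef_rot: [-180.0, 0.0, -159.3]
contact_force: [0.6, -0.9, 0.8]
gripper_width: 0.0434
gripper_force: 25.0
```

Request:
{"method": "play_rows", "body": {
  "rows": [
    {"slide": [0, 0, -0.0003], "delta_rot": [0, 0, -1], "fingers": -1},
    {"slide": [0, 0, -0.0003], "delta_rot": [0, 0, -1], "fingers": -1},
    {"slide": [0, 0, -0.0003], "delta_rot": [0, 0, -1], "fingers": -1},
    {"slide": [0, 0, -0.0003], "delta_rot": [0, 0, -1], "fingers": -1},
    {"slide": [0, 0, -0.0003], "delta_rot": [0, 0, -1], "fingers": -1},
    {"slide": [0, 0, -0.0003], "delta_rot": [0, 0, -1], "fingers": -1},
    {"slide": [0, 0, -0.0003], "delta_rot": [0, 0, -1], "fingers": -1},
    {"slide": [0, 0, -0.0003], "delta_rot": [0, 0, -1], "fingers": -1}
  ]
}}

```text
time_s: 22.35
tcp_pos: [0.5879, -0.0014, 0.0727]
eef_rot: [-179.9, -0.1, -122.6]
contact_force: [2.1, -6.2, 0.2]
gripper_width: 0.0435
gripper_force: 25.0
```

Request:
{"method": "play_rows", "body": {
  "rows": [
    {"slide": [0, 0, -0.0003], "delta_rot": [0, 0, -1], "fingers": -1},
    {"slide": [0, 0, -0.0003], "delta_rot": [0, 0, -1], "fingers": -1},
    {"slide": [0, 0, -0.0003], "delta_rot": [0, 0, -1], "fingers": -1},
    {"slide": [0, 0, 0], "delta_rot": [0, 0, 0], "fingers": -1}
  ]
}}

```text
time_s: 22.85
tcp_pos: [0.5878, -0.0016, 0.0728]
eef_rot: [-180.0, -0.1, -108.9]
contact_force: [2.6, -7.2, -0.3]
gripper_width: 0.0432
gripper_force: 25.0
```

```bash
python3 st.py|sed -n '2,8p'
```

```text
tcp_pos [ 0.588 -0.002  0.073]
eef_rot [-1.79956e+02 -8.70000e-02 -1.08947e+02]
contact_force [ 2.613 -7.203 -0.341]
moment [-2.358 -0.601  0.08 ]
time_s 22.85
```

Request:
{"method": "play_rows", "body": {
  "rows": [
    {"slide": [0.006, 0.008, 0], "delta_rot": [0, 0, -0.2], "fingers": -1},
    {"slide": [0, 0, 0], "delta_rot": [0, 0, 0], "fingers": -1},
    {"slide": [0, 0, 0], "delta_rot": [0, 0, 0], "fingers": -1}
  ]
}}

```text
time_s: 23.22
tcp_pos: [0.5872, -0.0017, 0.0729]
eef_rot: [-179.9, -0.0, -108.1]
contact_force: [4.4, -5.2, -1.2]
gripper_width: 0.0435
gripper_force: 25.0
```

```bash
python3 st.py|sed -n '2,8p'; python3 - <<'E'
from h import *
T=r.capture("top");S=r.capture("side")
a=cv2.resize(T["image"][160:340,180:460],(560,360));b=cv2.resize(S["image"][190:280,280:370],(240,240))
cv2.imwrite("pics/f.png",np.hstack([a,np.vstack([b,np.zeros((120,240,3),np.uint8)])]))
print(proj(T,[.46,0,.102]))
E
```

```text
tcp_pos [ 0.587 -0.002  0.073]
eef_rot [-1.79885e+02 -3.00000e-02 -1.08091e+02]
contact_force [ 4.368 -5.187 -1.185]
moment [-1.938 -1.462 -0.072]
time_s 23.225
(np.float64(323.63676191986747), np.float64(315.8057755699028))
```

View pics/f.png

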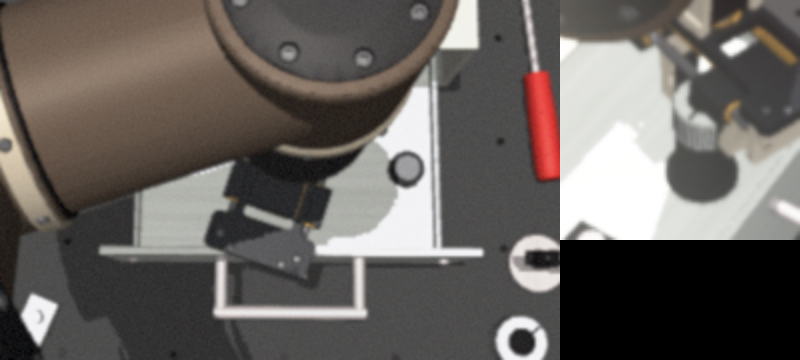

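The bar is at row 316.5, unchanged since the tray reached its stop. The side crop shows the cap gripped with its groove turned to the left (+y), as a quarter turn should be. I hand the job in.

```bash
python3 -c "
from plant import r
print(r.close_job())"
```

```text
the job is handed in; nothing more can be done
None
```

The tray is pulled out to its stop, and the cap was screwed down until it bottomed out, then backed off about 90° by the gripper's rotation. I handed the job in at about 23 s with the cap still gripped and the loose things untouched; no verdict came back.

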